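# Box a honey gingerbread with the cake spatula

## Robot

A 6-joint arm with a two-finger parallel gripper is mounted at the origin on the work surface. World frame = base frame: x ahead of the robot, y to its left, z up, the work surface at z = 0. Lengths are in m, angles in rad, forces in N, time in s.
With the tool pointing down it reaches from about 0.35 to 0.975 m from the base axis. Payload 4.9 kg.
Tool frame: the origin (TCP) lies midway between the tips of the shut fingers; the grasp point (between the pads) lies 19 mm behind it (ctrl.hold_point_z is the distance from the TCP to the grasp point, in m); z points along the fingers, y is the line along which they close (so a half turn about z gives the same grasp; the last joint's range is limited). The gripper opens to 85 mm and grips with 20 to 120 N. Pads are 22 mm wide; open, the fingers measure 114 mm over their backs; the gripper's body (76 mm by 85 mm) begins 54 mm behind the grasp point. The pads swing forward as they close: fully open they stand 13 mm farther back than shut.
Start: joints at [1.141, 0.053, 1.613, -0, 1.476, -0.119], TCP at [0.191, 0.595, 0.231] pointing down, gripper open.
Joint ranges: [-3.01, 3.01], [-1.01, 2.22], [0.06, 2.58], [-1.02, 4.17], [0.09, 2.62], [-3.14, 3.14]. Speed limits (rad/s): [2.57, 2.57, 3.14, 3.14, 3.14, 3.14].

## Interface

Orientations are given as a rotation vector (axis times angle).
In Python, from station import status, viewer, finish_job, ctrl gives the robot as it stands.
- The arm moves only by the shell command python3 -m jog 'ROWS' [FORCE]. ROWS is JSON, a list of rows, each a list of 7 numbers: the turn, a rotation vector about the tool's x, y, z each as a share of 5 degrees, from -1 to 1, then the shift along the tool's x, y, z each as a share of 30 mm, from -1 to 1, then the opening, from -1 (shut) to 1 (fully open). A call has 1 to 5 rows; each row shifts and turns the commanded pose from where the row before left it, along the tool's axes as they then stand; what a row does not reach is not made up. A row lasts 1/8 s, in which the tool goes at most 62.5 mm and 10.7 degrees, less where a joint would pass 70% of its speed; a pose out of reach is approached as far as the arm can. A call with a number of a shift or a turn outside -1 to 1 is refused whole. A call with a gripper value outside its range is refused whole. The fingers move at their own pace and stop on an object; FORCE is the grip in N (left out, the last holds). Time passes only in rows, so rows that do not move let the fingers close. It gives the time, the measured TCP pose, the force, the opening and the grip force at its end, in the units of the state.
- status.get_obs(): the state, without advancing time (a new reading comes with each control period).
- viewer.get_image(name): name is "scene" or "top" or "wrist"; returns a dict with "img" (480x640x3 uint8, red, green, blue), "fovy" (degrees; the focal length in pixels is half the picture's height over the tangent of half this angle, whatever the lens; pixels are square), "cx", "cy" (the principal point, pixels), "rvec" (rotation vector, rad) and "tvec" (3), from world to camera coordinates, as OpenCV has them. Camera axes: x right, y down, z forward; pixel columns grow to the right and rows downward; lengths in m; the calibration is good to about 2 mm. A picture is of the moment at which its call begins. There is no depth.
- finish_job(): hands the job in; it is judged then, once.
The state is a dict: "t": time; "q": joint angles; "dq": joint speeds; "effort": joint torques, N m; "tool_pos": TCP position; "tool_rot": TCP orientation; "contact_force": force on the tool from outside, world axes, zero at the start; "wrist_torque": the same for the moment, N m; "opening": finger opening in m; "grip_force": force on a finger pad.
Only numpy, scipy, OpenCV 4.12 (cv2) and the standard library are available. Lean on these libraries where they do the work, as an engineer would, in place of code of your own. Each camera call takes 0.05 s, during which the arm holds its last target. There are 200 camera calls.

## Task

Using the cranked spatula, slide its blade under the square gingerbread on the sloping wooden stand, lift it off and lay it gently flat inside the open pastry carton, drawing the blade out through the cut-out in the carton's wall. Do not touch the gingerbread with the gripper, do not let it drop or tip over, and leave the jars, bottle and tub where they are. Finish by laying the spatula back flat on its white ceramic tile.

Things in the scene. Friction and masses are not known exactly. Their poses are not given: they have to be found in the camera images.
- slab: square brown honey gingerbread, 120 x 120 x 18 mm, about 0.15 kg, with five almonds on top; its underside is flat over the middle 102 x 102 mm and bevelled all round (9 mm wide, rising 6 mm to the edge). Origin: centre of its underside; z out of its top; x points up the stand's slope. It lies on the stand, tilted 30 degrees
- stand: fixed wooden display stand, 150 mm wide; its board slopes at 30 degrees, low edge towards the robot. Origin: on the table below the middle of the board; z up, x level towards the high side. Board surface: 118 mm above the origin at x = 0, from 80 mm down the slope to 85 mm up it
- stand_pocket (a point): middle of the board's surface, 118 mm above the stand's origin (axes as the stand's). Along the slope from here: two lower stops 60 to 72 mm down, 14 mm high, with an 80 mm gap between them in the middle for the blade; a full-width upper stop 64 mm up, 14 mm high; side rails 65 mm to either side, 8 mm high. The gingerbread lies between these
- spatula: cranked cake spatula, 0.18 kg: flat steel blade 115 (x) x 60 (y) x 2.5 mm; from its rear edge a handle rises backwards (-x, +z) at 45 degrees: a 16 mm wide neck, then from 30 to 115 mm along it a wooden grip 22 mm wide (y), 20 mm thick. Origin: centre of the blade's underside; x towards its front edge, z up. Starts flat on the tile
- spatula_grip (a point): middle of the spatula's wooden grip, 109 mm behind and 58 mm above the spatula's origin; grip it across its 22 mm width (spatula y)
- carton: fixed open cardboard pastry carton, outside 158 x 158 mm, walls 4 mm thick and 30 mm high, floor 3 mm thick. Origin: centre of its underside, z up. Its -x wall has an 84 mm wide cut-out in the middle, down to the floor, for the blade
- rest: fixed white ceramic tile 160 (x) x 130 (y) x 12 mm on which the spatula's blade lies. Origin: centre of its underside, z up
- jar_a: honey jar, 72 mm diameter, 95 mm high, standing; origin: centre of its underside. A bystander
- jar_b: honey jar, 72 mm diameter, 95 mm high, standing; origin: centre of its underside. A bystander
- jar_c: honey jar, 72 mm diameter, 95 mm high, standing; origin: centre of its underside. A bystander
- jar_d: honey jar, 72 mm diameter, 95 mm high, standing; origin: centre of its underside. A bystander
- syrup: syrup bottle, amber glass, 66 mm diameter, 210 mm high, standing; origin: centre of its underside. A bystander
- tub: small white tub, 48 mm diameter, 50 mm high, standing; origin: centre of its underside. A bystander

How it is judged:
On the way, in this order (a step that is already met when the one before it is completed fails the run):
1. the gingerbread rides on the spatula, lifted clear of the stand (contact force between slab and spatula above 0.3 N and contact force between slab and stand below 0.05 N and distance of slab from where it was at the start of the episode above 0.03 m), for 0.2 s.
2. the gingerbread lies flat on the carton's floor, off the blade (x of slab in the frame of carton between -0.022 and 0.022 m and y of slab in the frame of carton between -0.022 and 0.022 m and z of slab in the frame of carton below 0.008 m and angle between slab's own z axis and vertical below 0.08 rad and contact force between slab and spatula below 0.05 N), for 0.2 s.
At the end, for the whole second after the job is handed in: The gingerbread lies flat (4.5 degrees) on the carton's floor, centre within 22 mm of the carton's centre along both sides, not touching the spatula; the spatula lies flat (6 degrees) on the tile, blade centre within 60 mm (tile x) and 50 mm (tile y) of the tile's centre; both at rest (all of step 2 and x of spatula in the frame of rest between -0.06 and 0.06 m and y of spatula in the frame of rest between -0.05 and 0.05 m and z of spatula in the frame of rest between 0.008 and 0.018 m and angle between spatula's own z axis and vertical below 0.1 rad and linear speed of each of slab, spatula below 0.02 m/s).
It fails at once if the gripper or arm touches the gingerbread (contact force between any of the fingers, the arm and slab above 0.3 N).
It fails at once if the gingerbread is dropped (falls freely by about 2 cm) (linear speed of slab above 0.6 m/s and contact force between slab and anything else below 0.02 N).
It fails at once if the gingerbread is tipped more than 60 degrees (angle between slab's own z axis and vertical above 1.05 rad).
It fails at once if a jar, the bottle or the tub is pushed more than 3 cm or knocked over (distance of any of jar_a, jar_b, jar_c, jar_d, syrup, tub from where it was at the start of the episode above 0.03 m or angle between any of jar_a, jar_b, jar_c, jar_d, syrup, tub's own z axis and vertical above 0.5 rad).
It also fails if it takes over 67 s, if anything falls off the work surface, if the arm or the gripper's body presses on something with over 40 N, if the wrist force passes 120 N, or if a joint passes its speed limit or range.

## Working session

There is one attempt and no reset: what is moved stays moved. The work goes in short steps, Python scripts to look and compute and a shell command to move; the robot and the scene stay as the last step left them, time stands still between calls to the robot, and variables do not carry over. Pictures are saved under pics/ and viewed, at most 11 in all, crops included, and the job is handed in when it is done.

```bash
ls; mkdir -p pics; cat > h.py <<'E'
import numpy as np, cv2
from scipy.spatial.transform import Rotation as R
from station import status, viewer, ctrl
def snap(n,f):
    d=viewer.get_image(n); cv2.imwrite('pics/'+f+'.png',d['img'][:,:,::-1]); np.save('pics/'+f+'.npy',{k:v for k,v in d.items() if k!='img'},allow_pickle=True); return d
def cam(f):
    d=np.load('pics/'+f+'.npy',allow_pickle=True).item(); F=240/np.tan(np.radians(d['fovy'])/2)
    Rm=R.from_rotvec(d['rvec']).as_matrix(); return F,d['cx'],d['cy'],Rm,np.array(d['tvec'])
def ray(f,u,v):
    F,cx,cy,Rm,t=cam(f); r=Rm.T@np.array([(u-cx)/F,(v-cy)/F,1]); return -Rm.T@t, r/np.linalg.norm(r)
def atz(f,u,v,z):
    o,r=ray(f,u,v); return o+r*(z-o[2])/r[2]
def tri(*obs):
    A=np.zeros((3,3));b=np.zeros(3)
    for f,u,v in obs:
        o,r=ray(f,u,v);P=np.eye(3)-np.outer(r,r);A+=P;b+=P@o
    return np.linalg.solve(A,b)
def proj(f,p):
    F,cx,cy,Rm,t=cam(f); q=Rm@np.asarray(p)+t; return np.array([cx+F*q[0]/q[2],cy+F*q[1]/q[2]])
E
python3 - <<'E'
from h import *
for n in ['scene','top','wrist']:
    d=snap(n,n+'0'); F,cx,cy,Rm,t=cam(n+'0'); print(n,d['fovy'],cx,cy,-Rm.T@t)
o=status.get_obs(); print(o)
print(ctrl.hold_point_z)
E
```

```text
pics
scene 44.162376735438826 317.4237441682507 247.64898478177088 [1.67593204 0.61165827 1.24305127]
top 55.36374034468078 315.4585503580728 233.13439696789737 [0.34682278 0.00653085 1.36581242]
wrist 62.63392630721137 315.95571250547647 246.9464582167822 [0.114766   0.61843234 0.37329851]
{'t': 0.15, 'q': array([ 1.14102462e+00,  5.32479760e-02,  1.61396684e+00, -4.36034607e-06,
        1.47600873e+00, -1.18994114e-01]), 'dq': array([-0.00076527, -0.00135251, -0.00390082, -0.00039053,  0.00053998,
       -0.00034046]), 'effort': array([ 2.16700191e-04, -3.94242775e+01, -3.70721447e+01, -1.64957532e-04,
        4.65100631e-03,  3.34328047e-05]), 'tool_pos': array([0.19091861, 0.59461788, 0.23032595]), 'tool_rot': array([-4.86137600e-01, -3.10330767e+00,  2.46746493e-03]), 'contact_force': array([0.34681436, 0.6725852 , 0.29462553]), 'wrist_torque': array([0.053206  , 0.0253507 , 0.01398817]), 'grip_force': 0.0, 'opening': 0.08554804562875043}
0.0187
```

```bash
python3 -c "
import cv2
a=cv2.imread('pics/top0.png');cv2.imwrite('pics/top0v.png',cv2.resize(a,(800,600),interpolation=cv2.INTER_CUBIC))
a=cv2.imread('pics/scene0.png');cv2.imwrite('pics/scene0v.png',cv2.resize(a,(800,600),interpolation=cv2.INTER_CUBIC))"
```

```text
(no output)
```

View pics/top0v.png

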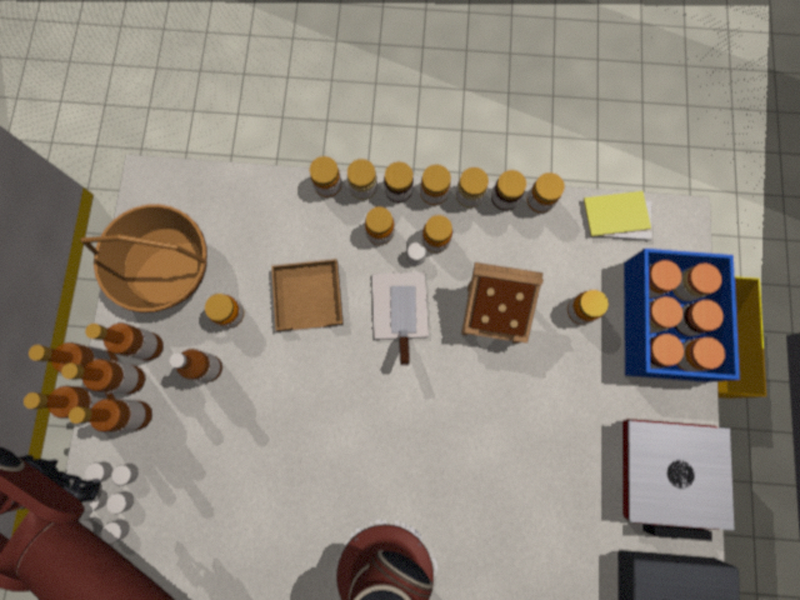

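View pics/scene0v.png

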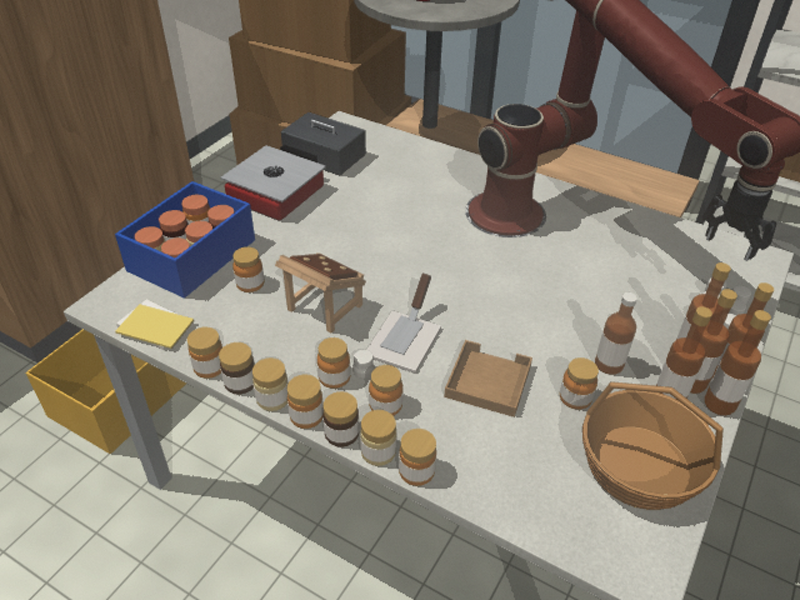

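The top view (zoomed 1.25x) shows the carton at about (307,296), tile and spatula at (402,305) with the handle toward the robot, and stand with gingerbread at (505,303). The scene view shows the carton's cut-out on the robot side. I'll enlarge both.

```bash
python3 -c "
import cv2
a=cv2.imread('pics/top0.png')[195:300,205:445];cv2.imwrite('pics/top0c.png',cv2.resize(a,None,fx=3.3333,fy=3.3333,interpolation=cv2.INTER_CUBIC))
a=cv2.imread('pics/scene0.png')[190:340,215:435];cv2.imwrite('pics/scene0c.png',cv2.resize(a,None,fx=3.5,fy=3.5,interpolation=cv2.INTER_CUBIC))"
```

```text
(no output)
```

View pics/top0c.png

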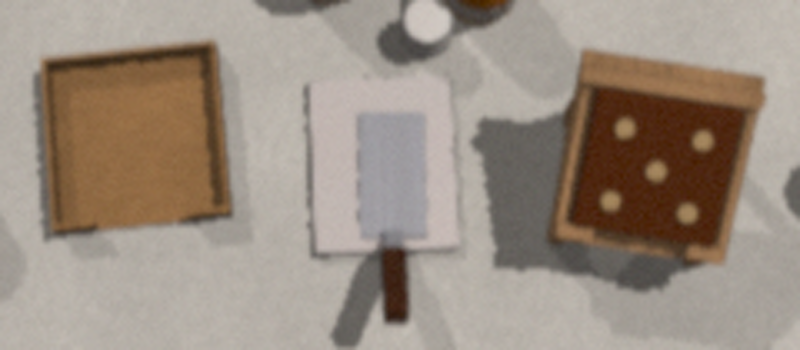

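View pics/scene0c.png

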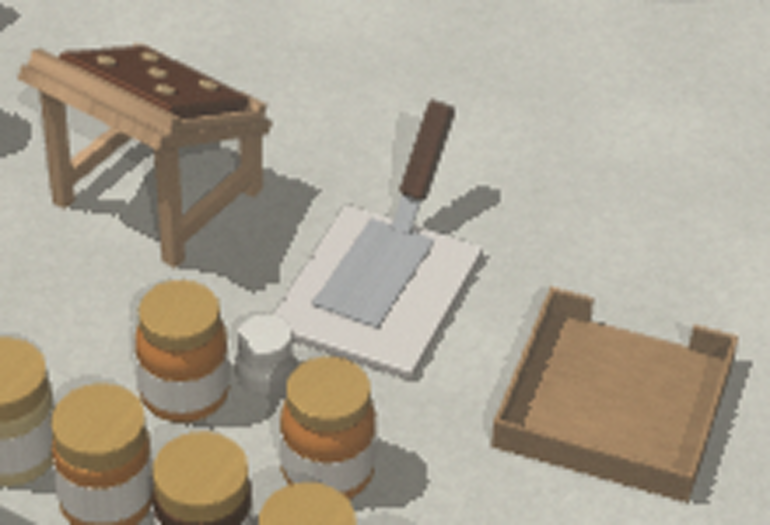

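The top crop shows carton rim corners at (42,60), (215,43), (231,212), (50,232), and blade corners at (358,113) to (427,240). The slab's centre almond is at (656,171). The scene crop shows the same features plus the carton's open wall toward the robot. Next I'll fit the poses from both views.

```bash
cat > fit.py <<'E'
from h import *
from scipy.optimize import least_squares
T=lambda U,V:('top0',205+(U+.5)/3.3333-.5,195+(V+.5)/3.3333-.5)
S=lambda U,V:('scene0',215+(U+.5)/3.5-.5,190+(V+.5)/3.5-.5)
def fit(name,pts,x0,pitch=0):
    def Rm(yaw): return R.from_euler('ZY',[yaw,-pitch])
    def f(p): return np.concatenate([(proj(o[0],Rm(p[3]).apply(m)+p[:3])-o[1:]) for m,o in pts])
    s=least_squares(f,x0,loss='soft_l1'); print(name,s.x.round(4),'yaw',np.degrees(s.x[3]).round(2)); print('  res',np.abs(f(s.x)).reshape(-1,2).max(1).round(1))
    return s.x
h=.079
fit('carton',[((h,h,.03),T(42,60)),((h,-h,.03),T(215,43)),((-h,-h,.03),T(231,212)),((-h,h,.03),T(50,232)),
 ((h,-h,.03),S(495,427)),((h,h,.03),S(690,471)),((-h,h,.03),S(737,335)),((-h,-h,.03),S(552,290))],[.65,.2,0,0])
a,b,z=.0575,.03,.0025
fit('spat',[((a,b,z),T(358,113)),((a,-b,z),T(427,113)),((-a,b,z),T(358,237)),((-a,-b,z),T(427,240)),
 ((-a,-b,z),S(370,220)),((-a,b,z),S(433,237)),((a,b,z),S(380,325)),((a,-b,z),S(315,302))],[.65,0,.012,0])
a,b,z=.08,.065,.012
fit('rest',[((a,b,z),T(308,83)),((a,-b,z),T(448,78)),((-a,-b,z),T(460,248)),((-a,b,z),T(315,254)),
 ((-a,-b,z),S(347,207)),((-a,b,z),S(484,250)),((a,b,z),S(415,378))],[.65,0,0,0])
al=[tri(T(*t),S(*s)) for t,s in [((656,171),(157,72)),((625,128),(165,90)),((703,141),(105,60)),((611,201),(208,85)),((687,213),(150,55))]]
al=np.array(al); print(al.round(4)); c=al.mean(0); n=np.linalg.svd(al-c)[2][2]; n*=np.sign(n[2]); print('n',n, 'tilt',np.degrees(np.arccos(n[2])),'yaw',np.degrees(np.arctan2(-n[1],-n[0])))
k=.06
fit('slab',[((k,-k,.018),T(745,108)),((-k,-k,.018),T(716,247)),((-k,k,.018),T(570,222)),((0,0,.02),T(656,171)),((0,0,.02),S(157,72)),((-k,k,.018),S(250,105))],[.65,-.2,.12,-.15],np.radians(30))
for nm,t,s in [('jar',(379,215),(333,347)),('jar',(437,226),(385,377)),('tub',(416,246),(364,356)),('jarL',(220,300),(580,367)),('jarR',(592,298),(246,256)),('bottle',(179,360),(629,300))]:
    print(nm,tri(('top0',t[0]/1.25,t[1]/1.25),('scene0',s[0]/1.25,s[1]/1.25)).round(3))
for p in [(-.1315,0,.0835),(-.109,0,.058)]: print(p)
E
python3 fit.py
```

```text
carton [ 0.6123  0.2389 -0.003   0.1868] yaw 10.71
  res [0.9 0.7 0.8 0.2 1.2 2.3 0.5 1.2]
spat [0.5963 0.0058 0.0113 0.091 ] yaw 5.21
  res [0.6 1.5 0.9 0.6 1.  0.3 1.3 1.5]
rest [ 0.6069  0.0151 -0.0066  0.1222] yaw 7.0
  res [0.6 0.3 0.8 0.7 1.  0.6 1.5]
[[ 0.5941 -0.2101  0.1341]
 [ 0.6246 -0.1805  0.1493]
 [ 0.6188 -0.2447  0.1494]
 [ 0.5692 -0.1764  0.1172]
 [ 0.5638 -0.2395  0.1192]]
n [-0.48663582  0.05744435  0.87171425] tilt 29.341538810407542 yaw -6.732257484591645
slab [ 0.6067 -0.2121  0.1161 -0.0884] yaw -5.07
  res [0.9 1.1 0.4 0.6 1.3 1.8]
jar [0.808 0.027 0.156]
jar [ 0.775 -0.003  0.049]
tub [ 0.741 -0.011  0.058]
jarL [0.568 0.418 0.106]
jarR [ 0.638 -0.418  0.097]
bottle [0.422 0.454 0.199]
(-0.1315, 0, 0.0835)
(-0.109, 0, 0.058)
```

```bash
cat > plan.py <<'E'
import sys
from h import *
# plan.py x y z yaw pitch : TCP target; prints shift (in present tool axes) and turn needed, in row units
def tgt(yaw,pitch): return R.from_euler('ZY',[yaw,-pitch],degrees=True)*R.from_euler('y',180,degrees=True)
def plan(p,Rt):
    o=status.get_obs(); R0=R.from_rotvec(o['tool_rot']); d=R0.inv().apply(np.array(p)-o['tool_pos'])/.03; w=np.degrees((R0.inv()*Rt).as_rotvec())/5
    d2=Rt.inv().apply(np.array(p)-o['tool_pos'])/.03
    print('t %.2f pos %s'%(o['t'],o['tool_pos'].round(4)),'turn',w.round(2),'shift(before turn)',d.round(2),'shift(after turn)',d2.round(2),'F',o['contact_force'].round(1),'op %.4f g %.0f'%(o['opening'],o['grip_force']))
if __name__=='__main__':
    a=list(map(float,sys.argv[1:])); plan(a[:3],tgt(a[3],a[4]))
E
python3 plan.py 0.25 0.45 0.36 5 0; python3 plan.py 0.68 0.02 0.38 5 0; python3 -c "
from h import *
F,cx,cy,Rm,t=cam('wrist0'); o=status.get_obs(); T=R.from_rotvec(o['tool_rot']).as_matrix()
print(Rm@T, T.T@(-Rm.T@t-o['tool_pos']))"
```

```text
t 0.15 pos [0.1909 0.5946 0.2303] turn [-0.02 -0.01 -4.56] shift(before turn) [-3.35 -3.99 -4.32] shift(after turn) [-1.54 -4.97 -4.32] F [0.3 0.7 0.3] op 0.0855 g 0
t 0.15 pos [0.1909 0.5946 0.2303] turn [-0.02 -0.01 -4.56] shift(before turn) [-21.38 -13.26  -4.97] shift(after turn) [-14.57 -20.5   -4.99] F [0.3 0.7 0.3] op 0.0855 g 0
[[ 5.27587712e-04  9.99999860e-01 -3.77777237e-05]
 [-9.50636777e-01  4.89821717e-04 -3.10305458e-01]
 [-3.10305396e-01  1.99626240e-04  9.50636903e-01]] [ 0.07981411 -0.00084529 -0.14295627]
```

```bash
python3 -m jog '[[0,0,0,0,0,-1,1],[0,0,0,0,0,-1,1],[0,0,0,0,0,-1,1],[0,0,0,-0.9,-0.9,-1,1],[0,0,0,-1,-1,-1,1]]' && python3 -m jog '[[0,0,0,-1,-1,0,1],[0,0,0,-1,-1,0,1],[0,0,0,-1,-1,0,1],[0,0,0,-1,-1,0,1],[0,0,0,-1,-1,0,1]]' && python3 -m jog '[[0,0,0,-1,-1,0,1],[0,0,0,-1,-1,0,1],[0,0,0,-1,-1,0,1],[0,0,0,-1,-1,0,1],[0,0,0,-1,-1,0,1]]' && python3 plan.py 0.52 0.02 0.38 5 0
```

```text
t: 0.78
tool_pos: [0.228, 0.5226, 0.3816]
tool_rot: [-0.484, -3.104, 0.002]
contact_force: [-0.3, -0.8, 0.7]
opening: 0.0854
grip_force: 0.0
t: 1.4
tool_pos: [0.3252, 0.3333, 0.381]
tool_rot: [-0.486, -3.104, 0.0]
contact_force: [0.3, 0.4, 0.5]
opening: 0.0853
grip_force: 0.0
t: 2.02
tool_pos: [0.4221, 0.1446, 0.381]
tool_rot: [-0.486, -3.104, 0.0]
contact_force: [0.6, 0.8, -0.4]
opening: 0.0854
grip_force: 0.0
t 2.02 pos [0.4221 0.1446 0.381 ] turn [ 0.   -0.   -4.56] shift(before turn) [-4.38 -2.96  0.03] shift(after turn) [-2.89 -4.42  0.03] F [ 0.6  0.8 -0.4] op 0.0854 g 0
```

```bash
python3 -c "
from h import *
snap('wrist','wA')"; python3 -m jog '[[0,0,-0.9,-0.9,-0.5,0,1],[0,0,-0.9,-0.9,-0.5,0,1],[0,0,-0.9,-0.8,-0.7,0,1],[0,0,-0.9,-0.8,-0.7,0,1],[0,0,-0.9,-0.8,-0.7,0,1]]'; python3 -m jog '[[0,0,0,0,0,0,1]]'; python3 -c "
from h import *
snap('wrist','wB')
cv2.imwrite('pics/wBv.png',cv2.resize(cv2.imread('pics/wB.png'),(800,600),interpolation=cv2.INTER_CUBIC))
cv2.imwrite('pics/wAv.png',cv2.resize(cv2.imread('pics/wA.png'),(800,600),interpolation=cv2.INTER_CUBIC))
"
```

```text
t: 2.7
tool_pos: [0.5332, 0.0339, 0.381]
tool_rot: [0.132, -3.138, -0.0]
contact_force: [-0.6, 0.0, 0.3]
opening: 0.0855
grip_force: 0.0
t: 2.82
tool_pos: [0.5333, 0.0335, 0.3801]
tool_rot: [0.125, -3.137, -0.0]
contact_force: [0.2, -0.1, -1.1]
opening: 0.0856
grip_force: 0.0
```

View pics/wBv.png

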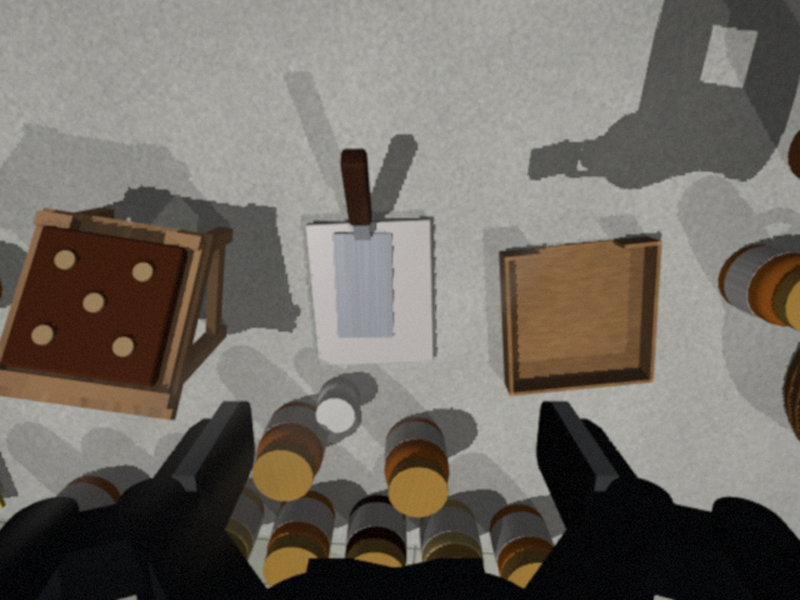

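View pics/wAv.png

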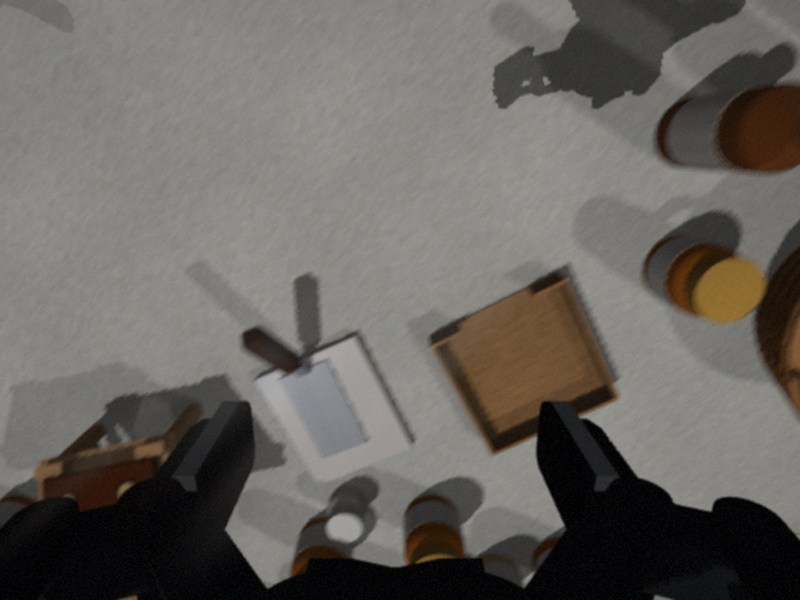

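```bash
sed -i '/^for nm/,$d' fit.py; cat >> fit.py <<'E'
print('------')
B=lambda U,V:('wB',(U+.5)/1.25-.5,(V+.5)/1.25-.5)
A=lambda U,V:('wA',(U+.5)/1.25-.5,(V+.5)/1.25-.5)
ct=[((-h,-h,.03),B(500,251)),((-h,h,.03),B(661,236)),((h,h,.03),B(655,382)),((h,-h,.03),B(511,395)),
 ((-h,-h,.03),A(430,342)),((-h,h,.03),A(566,264)),((h,h,.03),A(618,397)),((h,-h,.03),A(494,453))]
ctT=[((h,h,.03),T(42,60)),((h,-h,.03),T(215,43)),((-h,-h,.03),T(231,212)),((-h,h,.03),T(50,232))]
fit('cartonAB',ct,[.61,.24,0,.18]); fit('cartonABT',ct+ctT,[.61,.24,0,.18])
a,b,z=.0575,.03,.0025
sp=[((-a,-b,z),B(333,234)),((-a,b,z),B(392,233)),((a,b,z),B(394,337)),((a,-b,z),B(338,338)),
 ((-a,-b,z),A(283,374)),((-a,b,z),A(328,360)),((a,b,z),A(369,439)),((a,-b,z),A(325,457))]
spT=[((a,b,z),T(358,113)),((a,-b,z),T(427,113)),((-a,b,z),T(358,237)),((-a,-b,z),T(427,240))]
x=fit('spatAB',sp,[.6,0,.012,.1]); fit('spatABT',sp+spT,[.6,0,.012,.1])
g=tri(B(354,150),A(250,338)); print('handle end tri',g, R.from_euler('z',-x[3]).apply(g-x[:3]))
a,b,z=.08,.065,.012
re=[((-a,-b,z),B(305,223)),((-a,b,z),B(432,216)),((a,b,z),B(434,359)),((a,-b,z),B(317,363)),
 ((-a,-b,z),A(255,377)),((-a,b,z),A(358,333)),((a,b,z),A(413,440)),((a,-b,z),A(322,481))]
reT=[((a,b,z),T(308,83)),((a,-b,z),T(448,78)),((-a,-b,z),T(460,248)),((-a,b,z),T(315,254))]
fit('restAB',re,[.6,0,0,.1]);fit('restABT',re+reT,[.6,0,0,.1])
al=np.array([tri(T(*t),S(*s),B(*w)) for t,s,w in [((656,171),(157,72),(94,303)),((625,128),(165,90),(122,346)),((703,141),(105,60),(42,335)),((611,201),(208,85),(142,272)),((687,213),(150,55),(65,260))]])
print(al.round(4)); c=al.mean(0); n=np.linalg.svd(al-c)[2][2]; n*=np.sign(n[2]); print('n',n,'tilt',np.degrees(np.arccos(n[2])),'yaw',np.degrees(np.arctan2(-n[1],-n[0])),'c',c)
q=.035
am=[((0,0,.02),(656,171),(157,72),(94,303)),((q,q,.02),(625,128),(165,90),(122,346)),((q,-q,.02),(703,141),(105,60),(42,335)),((-q,q,.02),(611,201),(208,85),(142,272)),((-q,-q,.02),(687,213),(150,55),(65,260))]
for q in (.033,.035,.037):
    pts=[]
    for m,t,s,w in am:
        m=(np.sign(m[0])*q,np.sign(m[1])*q,.021); pts+=[(m,T(*t)),(m,S(*s)),(m,B(*w))]
    fit('slab almonds %g'%q,pts,[.6,-.2,.12,-.15],np.radians(30))
sl=[((k,-k,.018),T(745,108)),((-k,-k,.018),T(716,247)),((-k,k,.018),T(570,222)),((-k,-k,.018),B(43,226)),((-k,k,.018),B(188,247)),((k,k,.018),B(155,386)),((-k,k,.018),S(250,105))]
fit('slab corners',sl,[.6,-.2,.12,-.15],np.radians(30))
fit('slab all',sl+pts,[.6,-.2,.12,-.15],np.radians(30))
E
python3 fit.py | sed -n '/-----/,$p'
```

```text
------
cartonAB [0.6074 0.2357 0.0043 0.196 ] yaw 11.23
  res [2.3 0.5 2.5 1.  0.6 6.9 3.1 0.9]
cartonABT [0.6081 0.2358 0.0038 0.1939] yaw 11.11
  res [2.7 0.5 2.  1.2 0.5 7.4 3.1 0.9 1.3 0.5 1.3 1.6]
spatAB [0.5963 0.005  0.0129 0.0901] yaw 5.16
  res [0.3 0.4 1.  0.3 2.1 1.9 1.2 0.4]
spatABT [0.5966 0.0048 0.0122 0.0872] yaw 5.0
  res [0.3 0.5 1.3 0.3 2.  1.8 1.1 0.5 0.2 1.  0.7 0.4]
handle end tri [ 0.45835217 -0.00447079  0.11541274] [-0.13825723  0.00296188  0.10254968]
restAB [ 0.605   0.0141 -0.0037  0.1259] yaw 7.22
  res [0.3 1.3 0.3 2.  1.4 2.  2.4 1.4]
restABT [ 0.6056  0.0138 -0.0047  0.1256] yaw 7.19
  res [0.1 1.7 0.6 1.9 1.3 1.8 2.5 1.4 0.4 0.1 0.8 1.1]
[[ 0.5941 -0.2104  0.1346]
 [ 0.6243 -0.1813  0.1496]
 [ 0.6189 -0.245   0.1503]
 [ 0.5692 -0.1769  0.1177]
 [ 0.5636 -0.2398  0.1195]]
n [-0.48955193  0.05878606  0.86999029] tilt 29.542488391698583 yaw -6.847368825743236 c [ 0.59402543 -0.21068135  0.13432809]
slab almonds 0.033 [ 0.6048 -0.2127  0.1154 -0.0821] yaw -4.7
  res [0.2 1.  0.2 0.3 1.1 1.8 0.4 1.5 0.6 0.6 0.6 1.8 0.7 1.2 1.1]
slab almonds 0.035 [ 0.6049 -0.2128  0.1143 -0.0873] yaw -5.0
  res [0.3 1.1 0.6 0.9 1.1 3.7 1.3 2.4 2.4 1.5 0.3 4.8 1.5 1.2 3.4]
slab almonds 0.037 [ 0.605  -0.2134  0.1137 -0.1124] yaw -6.44
  res [0.3 1.1 0.7 2.  1.4 6.4 2.5 3.4 5.7 2.6 1.1 8.  2.6 1.  6.3]
slab corners [ 0.6058 -0.2113  0.1142 -0.0697] yaw -3.99
  res [1.1 1.1 1.3 1.7 1.2 0.5 1.7]
slab all [ 0.6055 -0.2119  0.1142 -0.0722] yaw -4.14
  res [1.1 1.  1.3 1.3 1.6 1.2 1.8 0.3 0.9 1.5 2.  0.8 6.5 1.7 3.2 4.5 2.5 1.3
 7.6 1.9 1.5 4.5]
```

wB (zoomed 1.25x) shows the slab's centre almond at (94,303), blade corners at (333,234) to (394,337) and carton rim corners at (500,251) to (655,382). wA agrees. The fits agree to about 3 mm, so I'll grasp the handle next.

```bash
python3 plan.py 0.488 -0.0045 0.13 5.1 0
```

```text
t 2.88 pos [0.5327 0.0343 0.3805] turn [ 0.01 -0.02 -0.1 ] shift(before turn) [ 1.57 -1.17  8.35] shift(after turn) [ 1.6  -1.16  8.35] F [-0.9 -0.6  0.1] op 0.0853 g 0
```

```bash
python3 -m jog '[[0,0,-0.1,0.8,-0.6,0.4,1],[0,0,0,0.8,-0.55,1,1],[0,0,0,0,0,1,1],[0,0,0,0,0,1,1],[0,0,0,0,0,1,1]]' && python3 -m jog '[[0,0,0,0,0,1,1],[0,0,0,0,0,1,1],[0,0,0,0,0,1,1],[0,0,0,0,0,0.95,1],[0,0,0,0,0,0,1]]' && python3 plan.py 0.488 -0.0045 0.0515 5.1 0; python3 - <<'E'
from h import *
snap('wrist','wC'); cv2.imwrite('pics/wCv.png',cv2.resize(cv2.imread('pics/wC.png'),(800,600),interpolation=cv2.INTER_CUBIC))
p=np.array([.5964,.005,.0122]); r=R.from_euler('z',5.1,degrees=True)
for m in [(-.109,0,.058),(-.1318,0,.0884),(-.0575,.03,.0025),(-.0575,-.03,.0025),(.0575,-.03,.0025),(.0575,.03,.0025)]: print(m,(proj('wC',r.apply(m)+p)*1.25).round(0))
E
```

```text
t: 3.5
tool_pos: [0.4872, -0.0031, 0.2486]
tool_rot: [-0.143, 3.138, 0.0]
contact_force: [0.5, 0.0, 0.2]
opening: 0.085
grip_force: 0.0
t: 4.12
tool_pos: [0.4855, -0.0029, 0.1284]
tool_rot: [0.143, -3.133, -0.002]
contact_force: [-0.0, 0.4, 0.2]
opening: 0.0855
grip_force: 0.0
t 4.12 pos [ 0.4855 -0.0029  0.1284] turn [ 0.02 -0.06  0.02] shift(before turn) [-0.09 -0.07  2.56] shift(after turn) [-0.08 -0.06  2.56] F [-0.   0.4  0.2] op 0.0855 g 0
(-0.109, 0, 0.058) [391. 345.]
(-0.1318, 0, 0.0884) [391. 319.]
(-0.0575, 0.03, 0.0025) [444. 392.]
(-0.0575, -0.03, 0.0025) [340. 392.]
(0.0575, -0.03, 0.0025) [346. 551.]
(0.0575, 0.03, 0.0025) [438. 551.]
```

View pics/wCv.png

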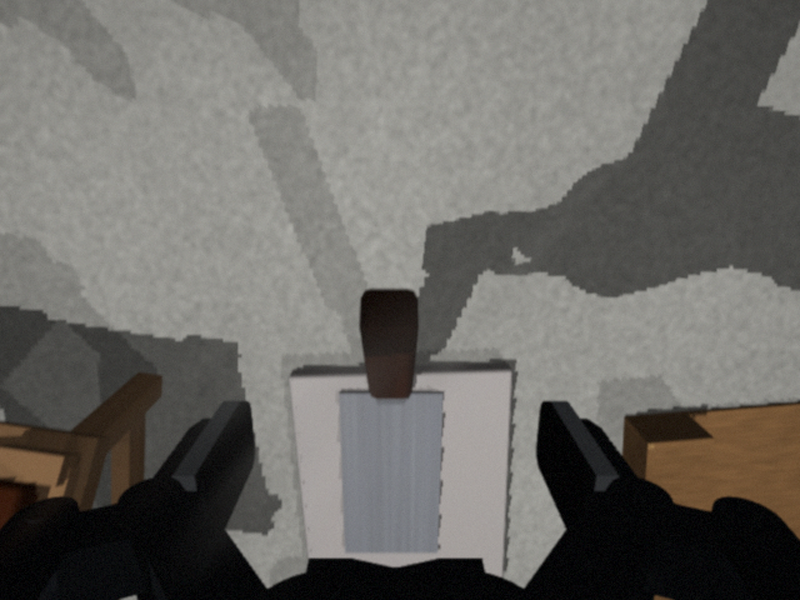

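The wrist view (zoomed 1.25x) shows blade corners at (340,392), (443,392), (346,551) and (438,551), matching the prediction, with the handle at (390,345) centred between the fingers. I'll descend and grip.

```bash
python3 -m jog '[[0,-0.06,0,-0.09,-0.07,0.8,1],[0,0,0,0,0,0.9,1],[0,0,0,0,0,0.84,1],[0,0,0,0,0,0,1]]' && python3 -m jog '[[0,0,0,0,0,0,-1],[0,0,0,0,0,0,-1],[0,0,0,0,0,0,-1],[0,0,0,0,0,0,-1],[0,0,0,0,0,0,-1]]' 120 && python3 -m jog '[[0,0,0,0,0,0,-1],[0,0,0,0,0,0,-1]]' && python3 plan.py 0.488 -0.0045 0.0515 5.1 0
```

```text
t: 4.68
tool_pos: [0.4904, -0.0054, 0.0545]
tool_rot: [-0.142, 3.135, 0.001]
contact_force: [0.4, -0.6, 0.2]
opening: 0.0853
grip_force: 0.0
t: 5.3
tool_pos: [0.4915, -0.0057, 0.0558]
tool_rot: [-0.142, 3.132, 0.001]
contact_force: [-2.2, 1.0, 5.6]
opening: 0.0201
grip_force: 117.0
t: 5.55
tool_pos: [0.4915, -0.0057, 0.0558]
tool_rot: [-0.142, 3.132, 0.001]
contact_force: [-2.7, 1.6, 5.4]
opening: 0.0199
grip_force: 117.0
t 5.55 pos [ 0.4915 -0.0057  0.0558] turn [0.   0.07 0.02] shift(before turn) [0.11 0.05 0.14] shift(after turn) [0.11 0.05 0.14] F [-2.7  1.6  5.4] op 0.0199 g 117
```

```bash
cat > sp.py <<'E'
import sys
from plan import *
# sp.py save|  sp.py x y z yaw pitch (spatula frame target) | sp.py stand s h pitch | sp.py carton dx dy h pitch
def M(p,r): m=np.eye(4); m[:3,:3]=r.as_matrix(); m[:3,3]=p; return m
def tool(): o=status.get_obs(); return M(o['tool_pos'],R.from_rotvec(o['tool_rot']))
def S(x,y,z,yaw,pitch): return M([x,y,z],R.from_euler('ZY',[yaw,-pitch],degrees=True))
POCK=np.array([.6048,-.2118,.1170]); SY=-5.0
CAR=np.array([.610,.237,.003]); CY=11.0
if __name__=='__main__':
    if sys.argv[1]=='save': np.save('Tgs.npy',np.linalg.inv(tool())@S(.5964,.005,.0122,5.1,0)); sys.exit()
    T=np.load('Tgs.npy'); cur=tool()@T
    e=R.from_matrix(cur[:3,:3]).as_euler('ZYX',degrees=True); print('spat now',cur[:3,3].round(4),'yaw %.1f pitch %.1f roll %.1f'%(e[0],-e[1],e[2]))
    rs=R.from_euler('ZY',[SY,-30],degrees=True); print('  in stand (s,y,h) mm',(rs.inv().apply(cur[:3,3]-POCK)*1e3).round(1),' in carton',(R.from_euler('z',-CY,degrees=True).apply(cur[:3,3]-CAR)*1e3).round(1))
    if sys.argv[1]=='stand':
        s,h,p=map(float,sys.argv[2:]); t=S(*(POCK+rs.apply([s/1e3,0,h/1e3])),SY,p)
    elif sys.argv[1]=='carton':
        dx,dy,h,p=map(float,sys.argv[2:]); t=S(*(CAR+R.from_euler('z',CY,degrees=True).apply([dx/1e3,dy/1e3,h/1e3])),CY,p)
    else: t=S(*map(float,sys.argv[1:]))
    g=t@np.linalg.inv(T); print('TCP target',g[:3,3].round(4)); plan(g[:3,3],R.from_matrix(g[:3,:3])); print('q',status.get_obs()['q'].round(2))
E
python3 sp.py save; python3 -m jog '[[0,0,0,0,0,-0.5,-1],[0,0,0,0,0,-1,-1],[0,0,0,0,0,-1,-1],[0,0,0,0,0,-1,-1],[0,0,0,0,0,-1,-1]]' && python3 -m jog '[[0,-1,0,0,0,-0.5,-1],[0,-1,0,0,0,0,-1],[0,-1,0,0,0,0,-1],[0,-1,0,0,0,0,-1],[0,-1,0,0,0,0,-1]]' && python3 -m jog '[[0,-1,0,0,0,0,-1],[0,0,0,0,0,0,-1]]' && python3 sp.py stand -145 40 30
```

```text
t: 6.18
tool_pos: [0.4898, -0.0059, 0.1909]
tool_rot: [-0.142, 3.134, 0.0]
contact_force: [0.2, 0.8, -1.8]
opening: 0.0199
grip_force: 117.3
t: 6.8
tool_pos: [0.4897, -0.0058, 0.2047]
tool_rot: [-0.123, 2.696, 0.027]
contact_force: [0.0, -0.3, -2.6]
opening: 0.0201
grip_force: 117.5
t: 7.05
tool_pos: [0.4887, -0.0059, 0.2034]
tool_rot: [-0.118, 2.613, 0.032]
contact_force: [-0.5, 0.5, -1.6]
opening: 0.0199
grip_force: 117.4
spat now [0.6013 0.0054 0.218 ] yaw 5.0 pitch 29.8 roll 0.1
  in stand (s,y,h) mm [ 31.1 216.1  98.7]  in carton [ -52.8 -225.7  215. ]
TCP target [ 0.347  -0.1906  0.0641]
t 7.05 pos [ 0.4887 -0.0059  0.2034] turn [ 1.02 -0.04  1.73] shift(before turn) [ 6.88 -5.71  1.37] shift(after turn) [ 5.95 -6.53  1.9 ] F [-0.5  0.5 -1.6] op 0.0199 g 117
q [-0.27 -0.66  2.29  0.21  1.03 -1.99]
```

```bash
python3 -m jog '[[0.5,0,0.85,0.5,0,0,-1],[0.5,0,0.85,1,0,0,-1],[0,0,0,1,-0.5,0,-1],[0,0,0,1,-1,0,-1],[0,0,0,1,-1,0,-1]]' && python3 -m jog '[[0,0,0,1,-1,0,-1],[0,0,0,0.5,-1,0,-1],[0,0,0,0,-1,0,-1],[0,0,0,0,-0.8,0,-1],[0,0,0,0,0,0,-1]]' && python3 sp.py stand -145 40 30
```

```text
t: 7.68
tool_pos: [0.3877, -0.0809, 0.1322]
tool_rot: [0.104, 2.627, -0.023]
contact_force: [0.1, -0.5, -1.7]
opening: 0.0197
grip_force: 117.8
t: 8.3
tool_pos: [0.3551, -0.1997, 0.1176]
tool_rot: [0.109, 2.637, -0.019]
contact_force: [-0.8, 1.0, -2.1]
opening: 0.0199
grip_force: 118.0
spat now [ 0.4682 -0.2078  0.1296] yaw -4.9 pitch 28.5 roll 0.4
  in stand (s,y,h) mm [-111.8   -7.9   79.1]  in carton [-224.  -409.5  126.6]
TCP target [ 0.347  -0.1906  0.0641]
t 8.30 pos [ 0.3551 -0.1997  0.1176] turn [ 0.1  -0.31  0.01] shift(before turn) [1.12 0.27 1.42] shift(after turn) [1.15 0.28 1.39] F [-0.8  1.  -2.1] op 0.0199 g 118
q [-0.97 -0.82  2.51  0.42  1.16 -2.57]
```

```bash
python3 -m jog '[[0.1,-0.3,0,0,0.28,0.7,-1],[0,0,0,0.5,0,0.5,-1],[0,0,0,0.5,0,0,-1]]' && python3 sp.py stand -140 12 29
```

```text
t: 8.68
tool_pos: [0.3522, -0.1922, 0.0711]
tool_rot: [0.103, 2.616, -0.025]
contact_force: [-1.2, 0.5, -2.9]
opening: 0.0198
grip_force: 117.9
spat now [ 0.4651 -0.1999  0.0855] yaw -4.7 pitch 29.7 roll 0.2
  in stand (s,y,h) mm [-137.2   -0.4   42.8]  in carton [-225.6 -401.3   82.5]
TCP target [ 0.365  -0.1921  0.0444]
t 8.68 pos [ 0.3522 -0.1922  0.0711] turn [0.07 0.14 0.06] shift(before turn) [0.08 0.03 0.98] shift(after turn) [0.07 0.04 0.98] F [-1.2  0.5 -2.9] op 0.0198 g 118
q [-0.98 -0.8   2.58  0.47  1.06 -2.64]
```

```bash
python3 -m jog '[[0,0.1,0,-0.15,0,0.5,-1],[0,0,0,0,0,0.45,-1],[0,0,0,0,0,0,-1]]' && python3 sp.py stand -137 12 29; python3 - <<'E'
from h import *
import numpy as np
print(status.get_obs()['q'])
snap('wrist','wD'); cv2.imwrite('pics/wDv.png',cv2.resize(cv2.imread('pics/wD.png'),(800,600),interpolation=cv2.INTER_CUBIC))
from sp import *
c=tool()@np.load('Tgs.npy')
for m in [(-.0575,.03,.0025),(-.0575,-.03,.0025),(.0575,-.03,.0025),(.0575,.03,.0025)]: print('blade',m,(proj('wD',c[:3,:3]@m+c[:3,3])*1.25).round(0))
rs=R.from_euler('ZY',[SY,-30],degrees=True)
for m in [(-.06,.06,.018),(-.06,-.06,.018),(-.072,.04,.014),(-.072,-.04,.014),(-.08,.04,0),(-.08,-.04,0),(0,0,.021)]: print('stand',m,(proj('wD',rs.apply(m)+POCK)*1.25).round(0))
E
```

```text
t: 9.05
tool_pos: [0.3703, -0.1943, 0.0489]
tool_rot: [0.107, 2.624, -0.025]
contact_force: [-0.1, -0.3, -3.2]
opening: 0.0202
grip_force: 118.0
spat now [ 0.4833 -0.2023  0.0624] yaw -4.8 pitch 29.2 roll 0.2
  in stand (s,y,h) mm [-132.9   -1.2   13.6]  in carton [-208.2 -407.1   59.4]
TCP target [ 0.3676 -0.1924  0.0459]
t 9.05 pos [ 0.3703 -0.1943  0.0489] turn [0.06 0.04 0.03] shift(before turn) [0.13 0.06 0.04] shift(after turn) [0.13 0.06 0.04] F [-0.1 -0.3 -3.2] op 0.0202 g 118
q [-0.92 -0.66  2.55  0.47  0.95 -2.63]
[-0.9210354  -0.66111633  2.55164034  0.47180489  0.94644534 -2.63084687]
blade (-0.0575, 0.03, 0.0025) [467. 457.]
blade (-0.0575, -0.03, 0.0025) [329. 457.]
blade (0.0575, -0.03, 0.0025) [338. 650.]
blade (0.0575, 0.03, 0.0025) [456. 650.]
stand (-0.06, 0.06, 0.018) [516. 675.]
stand (-0.06, -0.06, 0.018) [283. 675.]
stand (-0.072, 0.04, 0.014) [478. 650.]
stand (-0.072, -0.04, 0.014) [322. 650.]
stand (-0.08, 0.04, 0) [474. 614.]
stand (-0.08, -0.04, 0) [325. 614.]
stand (0, 0, 0.021) [399. 761.]
```

View pics/wDv.png

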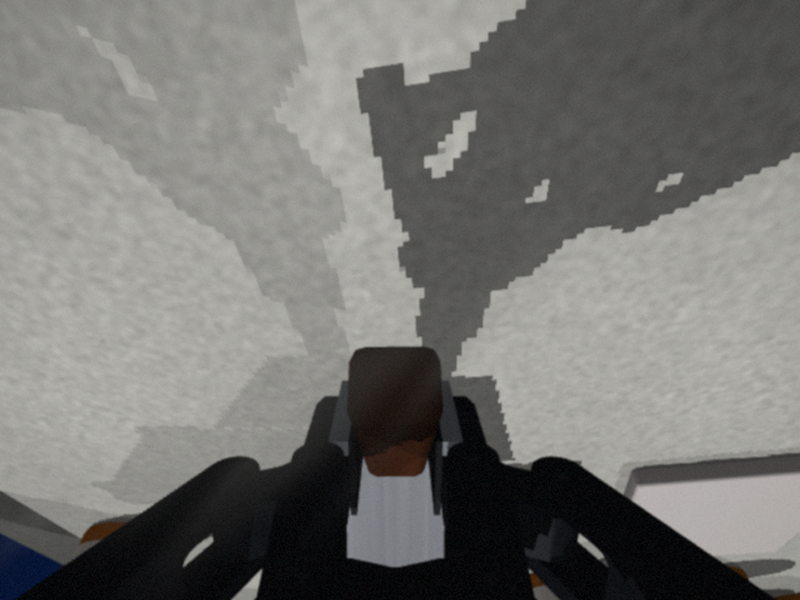

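The wrist view is blocked by the gripper. Only the blade root shows, at (395,500), so the handle is held straight. I'll check the blade against the stand in the scene view with predicted points drawn on it.

```bash
python3 - <<'E'
from h import *
from sp import *
a=cv2.imread('pics/scene0.png')
snap('scene','s1'); snap('top','t1')
c=tool()@np.load('Tgs.npy'); rs=R.from_euler('ZY',[SY,-30],degrees=True)
def crop(f,u0,v0,w,h,s):
    im=cv2.resize(cv2.imread('pics/%s.png'%f)[v0:v0+h,u0:u0+w],None,fx=s,fy=s,interpolation=cv2.INTER_CUBIC)
    def dot(p,col): q=((proj(f,p)-[u0,v0]+.5)*s).astype(int); cv2.circle(im,tuple(int(i) for i in q),2,col,-1)
    for m in [(-.0575,.03,.0025),(-.0575,-.03,.0025),(.0575,-.03,.0025),(.0575,.03,.0025)]: dot(c[:3,:3]@m+c[:3,3],(0,0,255))
    for m in [(-.06,.06,.018),(-.06,-.06,.018),(.06,-.06,.018),(.06,.06,.018),(-.08,.04,0),(-.08,-.04,0)]: dot(rs.apply(m)+POCK,(0,255,0))
    return im
A=crop('s1',215,165,140,90,5); B=crop('t1',360,200,140,90,5)
print(A.shape,B.shape); 
im=np.vstack([cv2.resize(A,(560,360))[:300],cv2.resize(B,(560,360))[:300]]); cv2.imwrite('pics/s1v.png',im)
E
```

```text
(450, 700, 3) (450, 700, 3)
```

View pics/s1v.png

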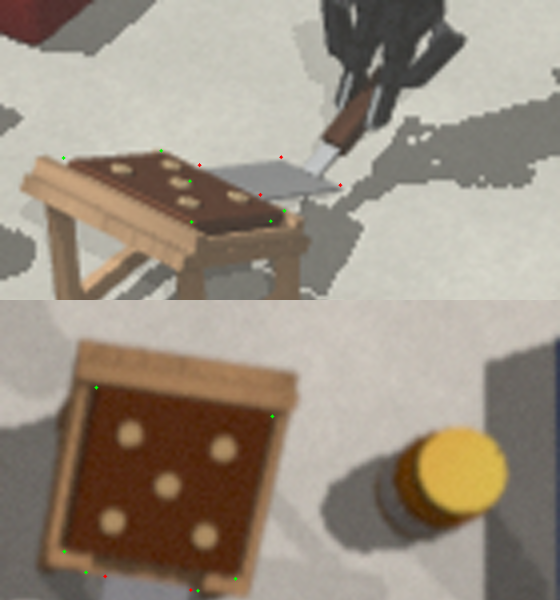

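The scene overlay shows blade and slab about 1 px below their predicted points by the same amount, so their relative height is right. In the top view the blade tip, (105,578) to (190,585), sits in the gap. I'll lower it gently to contact.

```bash
python3 -m jog '[[0.05,0,0,0,0.05,0.15,-1],[0,0,0,0,0,0.1,-1],[0,0,0,0,0,0,-1]]' && python3 sp.py stand -133 3 29 && python3 -m jog '[[0,0,0,0,0,0.05,-1],[0,0,0,0,0,0,-1]]' && python3 sp.py stand -133 3 29| sed -n 2,4p
```

```text
t: 9.57
tool_pos: [0.3747, -0.1933, 0.0429]
tool_rot: [0.108, 2.622, -0.033]
contact_force: [0.3, -0.5, -1.5]
opening: 0.0197
grip_force: 118.0
spat now [ 0.4877 -0.2015  0.0566] yaw -4.8 pitch 29.3 roll -0.2
  in stand (s,y,h) mm [-1.321e+02  1.000e-01  6.500e+00]  in carton [-203.8 -407.1   53.6]
TCP target [ 0.3755 -0.1931  0.0401]
t 9.57 pos [ 0.3747 -0.1933  0.0429] turn [-0.01  0.06  0.04] shift(before turn) [0.02 0.01 0.1 ] shift(after turn) [0.02 0.01 0.1 ] F [ 0.3 -0.5 -1.5] op 0.0197 g 118
q [-0.9  -0.64  2.55  0.47  0.91 -2.63]
t: 9.82
tool_pos: [0.3755, -0.1936, 0.0418]
tool_rot: [0.108, 2.622, -0.033]
contact_force: [0.1, 0.6, -2.5]
opening: 0.0201
grip_force: 118.0
  in stand (s,y,h) mm [-131.9   -0.2    5.1]  in carton [-203.  -407.6   52.5]
TCP target [ 0.3755 -0.1931  0.0401]
t 9.82 pos [ 0.3755 -0.1936  0.0418] turn [-0.01  0.07  0.04] shift(before turn) [0.03 0.02 0.05] shift(after turn) [0.03 0.02 0.05] F [ 0.1  0.6 -2.5] op 0.0201 g 118
```

```bash
for i in 1 2 ; do python3 -m jog '[[0,0,0,0,0,0.06,-1],[0,0,0,0,0,0,-1]]' ; done | grep -E 'force: \[|pos'; python3 sp.py stand -133 0 29| sed -n 2p;  for i in 1 2 ; do python3 -m jog '[[0,0,0,0,0,0.06,-1],[0,0,0,0,0,0,-1]]' ; done | grep -E 'force: \[|pos'; python3 sp.py stand -133 0 29| sed -n 2p
```

```text
tool_pos: [0.3763, -0.1936, 0.0402]
contact_force: [-0.0, 0.5, -2.4]
tool_pos: [0.3773, -0.1939, 0.0389]
contact_force: [-3.7, 0.4, 0.3]
  in stand (s,y,h) mm [-131.7   -0.4    1.7]  in carton [-201.3 -408.2   49.6]
tool_pos: [0.3783, -0.1942, 0.0376]
contact_force: [-8.3, 0.3, 3.4]
tool_pos: [0.3791, -0.194, 0.0359]
contact_force: [-6.3, 0.7, 2.7]
  in stand (s,y,h) mm [-131.6   -0.3   -1.8]  in carton [-199.5 -408.6   46.6]
```

```bash
python3 -m jog '[[0,0,0,0,0,-0.06,-1],[0,0,0,-0.3,0,0,-1],[0,0,0,-0.3,0,0,-1],[0,0,0,0,0,0,-1]]' |grep -E 'force: \[|pos';python3 sp.py stand 1 0 30| sed -n 1,4p
```

```text
tool_pos: [0.3948, -0.1954, 0.0471]
contact_force: [0.2, -0.7, -0.1]
spat now [ 0.5078 -0.2036  0.0609] yaw -4.7 pitch 29.4 roll -0.2
  in stand (s,y,h) mm [-1.123e+02 -3.000e-01  1.000e-01]  in carton [-184.4 -413.    57.9]
TCP target [ 0.4929 -0.2033  0.1025]
t 11.32 pos [ 0.3948 -0.1954  0.0471] turn [-0.02 -0.11  0.05] shift(before turn) [-3.76  0.    0.02] shift(after turn) [-3.76  0.02  0.06] F [ 0.2 -0.7 -0.1] op 0.0200 g 118
```

```bash
python3 -m jog '[[0,-0.05,0,-0.3,0,0,-1],[0,0,0,-0.3,0,0,-1],[0,0,0,0,0,0,-1]]' |grep -E 'force: \[|pos';python3 sp.py stand 1 0 30| sed -n 2,2p; python3 -m jog '[[0,0,0,-0.3,0,0,-1],[0,0,0,-0.3,0,0,-1],[0,0,0,0,0,0,-1]]' |grep -E 'force: \[|pos';python3 sp.py stand 1 0 30
```

```text
tool_pos: [0.4096, -0.1962, 0.0552]
contact_force: [-2.2, 1.1, 1.0]
  in stand (s,y,h) mm [-95.4   0.2   0. ]  in carton [-170.1 -416.6   66.3]
tool_pos: [0.4245, -0.1973, 0.0636]
contact_force: [-7.8, 1.6, 3.7]
spat now [ 0.5374 -0.2054  0.0775] yaw -4.7 pitch 29.5 roll -0.2
  in stand (s,y,h) mm [-78.4   0.5  -0.3]  in carton [-155.7 -420.4   74.5]
TCP target [ 0.4929 -0.2033  0.1025]
t 12.07 pos [ 0.4245 -0.1973  0.0636] turn [-0.   -0.11  0.05] shift(before turn) [-2.63 -0.02  0.01] shift(after turn) [-2.63 -0.01  0.04] F [-7.8  1.6  3.7] op 0.0197 g 119
q [-0.79 -0.5   2.43  0.45  0.85 -2.52]
```

```bash
python3 -m jog '[[0,-0.05,0,-0.3,0,-0.05,-1],[0,0,0,-0.3,0,0,-1],[0,0,0,-0.3,0,0,-1],[0,0,0,0,0,0,-1]]' |grep -E 'force: \[|pos';python3 sp.py stand 1 0 30| sed -n 2,2p; python3 -m jog '[[0,-0.05,0,-0.3,0,0,-1],[0,0,0,-0.3,0,0,-1],[0,0,0,-0.3,0,0,-1],[0,0,0,0,0,0,-1]]' |grep -E 'force: \[|pos';python3 sp.py stand 1 0 30
```

```text
tool_pos: [0.448, -0.1995, 0.0792]
contact_force: [-0.1, 1.0, -3.3]
  in stand (s,y,h) mm [-49.8   0.3   2.1]  in carton [-133.1 -427.1   90.9]
tool_pos: [0.4716, -0.2017, 0.0936]
contact_force: [0.1, 0.2, -4.0]
spat now [ 0.5844 -0.2099  0.1089] yaw -4.7 pitch 30.2 roll -0.2
  in stand (s,y,h) mm [-21.8   0.2   3.3]  in carton [-110.4 -433.8  105.9]
TCP target [ 0.4929 -0.2033  0.1025]
t 13.07 pos [ 0.4716 -0.2017  0.0936] turn [-0.02  0.03  0.05] shift(before turn) [-0.76  0.    0.11] shift(after turn) [-0.76  0.01  0.1 ] F [ 0.1  0.2 -4. ] op 0.0198 g 118
q [-0.72 -0.41  2.32  0.42  0.83 -2.43]
```

```bash
python3 -m jog '[[0,0,0.05,-0.25,0,0.03,-1],[0,0,0,-0.25,0,0,-1],[0,0,0,-0.2,0,0,-1],[0,0,0,0,0,0,-1]]' |grep -E 'force: \[|pos';python3 sp.py stand 1 0 30; python3 - <<'E'
from h import *
snap('top','t2'); snap('scene','s2')
for f,u0,v0 in (('t0',0,0),):
    for n in ('top0','t2'):
        im=cv2.imread('pics/%s.png'%n); r=im[200:275,365:435]; hsv=cv2.cvtColor(r,cv2.COLOR_BGR2HSV)
        m=((r[:,:,2]>110)&(r[:,:,2]-r[:,:,0].astype(int)>40)).astype('uint8')
        k,_,st,ce=cv2.connectedComponentsWithStats(m)
        print(n,[(c.round(1)+[365,200]).tolist() for c,s in zip(ce[1:],st[1:]) if 8<s[4]<60])
E
```

```text
tool_pos: [0.4896, -0.2031, 0.1029]
contact_force: [-0.1, 0.5, -2.5]
spat now [ 0.6024 -0.2117  0.1181] yaw -5.0 pitch 30.1 roll -0.1
  in stand (s,y,h) mm [-1.6 -0.1  2.2]  in carton [ -93.1 -439.   115.1]
TCP target [ 0.4929 -0.2033  0.1025]
t 13.57 pos [ 0.4896 -0.2031  0.1029] turn [-0.02  0.02 -0.01] shift(before turn) [-0.09  0.    0.07] shift(after turn) [-0.09  0.    0.07] F [-0.1  0.5 -2.5] op 0.0199 g 117
q [-0.69 -0.37  2.28  0.4   0.82 -2.39]
top0 [[392.3, 233.0], [415.5, 236.6], [401.4, 246.0], [387.8, 254.8], [410.7, 258.6], [398.4, 269.5]]
t2 [[392.2, 232.1], [415.7, 235.9], [401.6, 245.1], [387.7, 254.0], [410.9, 257.7], [403.1, 270.1]]
```

```bash
python3 -m jog '[[0,0.4,0,-0.02,0,-0.22,-1],[0,0.5,0,-0.04,0,-0.28,-1],[0,0.5,0,-0.04,0,-0.28,-1],[0,0.5,0,-0.04,0,-0.3,-1],[0,0.5,0,-0.04,0,-0.4,-1]]' |grep -E 'force: \[|pos'; python3 -m jog '[[0,0.5,0,-0.04,0,-0.5,-1],[0,0.5,0,-0.04,0,-0.5,-1],[0,0.5,0,-0.04,0,-0.5,-1],[0,0.5,0,0,0,-0.5,-1],[0,0.5,0,0,0,-0.4,-1]]' |grep -E 'force: \[|pos';python3 sp.py stand 1 60 0
```

```text
tool_pos: [0.4748, -0.2015, 0.1447]
contact_force: [-0.4, 0.7, -4.3]
tool_pos: [0.4619, -0.2004, 0.2164]
contact_force: [0.7, -0.4, -3.4]
spat now [ 0.5708 -0.2089  0.1833] yaw -5.1 pitch 5.6 roll -0.1
  in stand (s,y,h) mm [ 3.6 -0.1 74.5]  in carton [-123.6 -430.2  180.3]
TCP target [ 0.4706 -0.2014  0.213 ]
t 14.93 pos [ 0.4619 -0.2004  0.2164] turn [-0.02  1.12 -0.02] shift(before turn) [-0.28 -0.01  0.14] shift(after turn) [-0.29 -0.01  0.11] F [ 0.7 -0.4 -3.4] op 0.0197 g 118
q [-0.58 -0.31  1.97  0.05  1.39 -2.07]
```

```bash
python3 -m jog '[[0,0.4,0,0,0,-0.3,-1],[0,0.4,0,0,0,-0.4,-1],[0,0,0,0,0,-0.3,-1],[0,0,0,0,0,0,-1],[0,0,0,0,0,0,-1]]' |grep -E 'force: \[|pos';python3 sp.py carton 0 0 80 1; python3 - <<'E'
from h import *
from sp import *
snap('scene','s3'); snap('top','t3')
c=tool()@np.load('Tgs.npy')
def crop(f,s=4,w=140,h=75):
    u0,v0=(proj(f,c[:3,3])-[w/2,h/2]).astype(int)
    im=cv2.resize(cv2.imread('pics/%s.png'%f)[v0:v0+h,u0:u0+w],None,fx=s,fy=s,interpolation=cv2.INTER_CUBIC)
    for m in [(-.0575,.03,.0025),(-.0575,-.03,.0025),(.0575,-.03,.0025),(.0575,.03,.0025)]: q=((proj(f,c[:3,:3]@m+c[:3,3])-[u0,v0]+.5)*s).astype(int); cv2.circle(im,tuple(int(i) for i in q),2,(0,0,255),-1)
    for m in [(-.06,.06,.02),(-.06,-.06,.02),(.06,-.06,.02),(.06,.06,.02),(0,0,.023)]: q=((proj(f,c[:3,:3]@m+c[:3,3])-[u0,v0]+.5)*s).astype(int); cv2.circle(im,tuple(int(i) for i in q),2,(0,255,0),-1)
    return im
cv2.imwrite('pics/s3v.png',np.vstack([crop('s3'),crop('t3')]))
E
```

```text
tool_pos: [0.4594, -0.2, 0.245]
contact_force: [0.2, 0.3, -3.8]
spat now [ 0.5657 -0.2082  0.2044] yaw -5.1 pitch 1.6 roll -0.1
  in stand (s,y,h) mm [ 9.7  0.1 95.4]  in carton [-128.5 -428.6  201.4]
TCP target [0.506  0.2154 0.1247]
t 15.55 pos [ 0.4594 -0.2     0.245 ] turn [-0.1   0.11 -3.22] shift(before turn) [-0.21 13.94  4.01] shift(after turn) [-4.1  13.29  4.11] F [ 0.2  0.3 -3.8] op 0.0199 g 118
q [-0.57 -0.28  1.9   0.01  1.5  -2.05]
```

View pics/s3v.png

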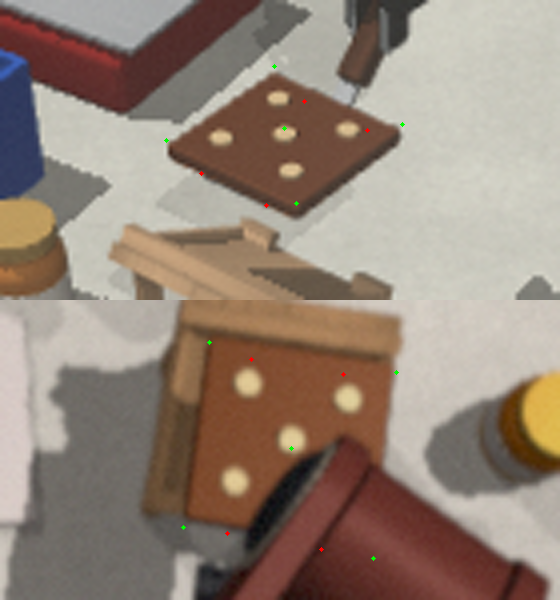

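The view shows the gingerbread riding level on the blade. Its centre almond is at (292,438) in the top half against a predicted (291,448), so the slab sits about 5 mm ahead of blade centre. Next I'll carry it across.

```bash
python3 -m jog '[[0,0,0,0,0.2,0,-1],[0,0,0,0,0.4,0,-1],[0,0,0,0,0.6,0,-1],[0,0,0,0,0.7,0,-1],[0,0,0,0,0.8,0,-1]]' |grep -E 'force: \[|pos';python3 -m jog '[[0,0,0,0,0.8,0,-1],[0,0,0,0,0.8,0,-1],[0,0,0,0,0.8,0,-1],[0,0,0,0,0.8,0,-1],[0,0,0,0,0.8,0,-1]]' |grep -E 'force: \[|pos'; python3 -m jog '[[0,0,0,0,0.8,0,-1],[0,0,0,0,0.8,0,-1],[0,0,0,0,0.8,0,-1],[0,0,0,0,0.8,0,-1],[0,0,0,0,0.8,0,-1]]' |grep -E 'force: \[|pos'; python3 -m jog '[[0,0,0,0,0.8,0,-1],[0,0,0,0,0.7,0,-1],[0,0,0,0,0.6,0,-1],[0,0,0,0,0.4,0,-1],[0,0,0,0,0.2,0,-1]]' |grep -E 'force: \[|pos'; python3 sp.py carton 0 0 80 1
```

```text
tool_pos: [0.4667, -0.1177, 0.2455]
contact_force: [0.3, 0.1, -3.8]
tool_pos: [0.4769, 0.0021, 0.2453]
contact_force: [0.3, -1.5, -4.1]
tool_pos: [0.4869, 0.1217, 0.2452]
contact_force: [-0.4, -0.3, -3.6]
tool_pos: [0.4945, 0.201, 0.245]
contact_force: [0.4, 0.3, -4.2]
spat now [0.6007 0.1929 0.2043] yaw -5.0 pitch 1.6 roll -0.1
  in stand (s,y,h) mm [  9.6 402.8  95.3]  in carton [-17.5 -41.5 201.3]
TCP target [0.506  0.2154 0.1247]
t 18.15 pos [0.4945 0.201  0.245 ] turn [-0.11  0.11 -3.21] shift(before turn) [-0.21  0.52  4.02] shift(after turn) [-0.38  0.4   4.02] F [ 0.4  0.3 -4.2] op 0.0202 g 118
q [ 0.25 -0.2   1.83 -0.01  1.48 -1.23]
```

```bash
python3 -m jog '[[0,0,-0.4,0,0,0,-1],[0,0,-0.6,0,0,0,-1],[0,0,-0.6,0,0,0,-1],[0,0,-0.6,0,0,0.2,-1],[-0.1,0,-0.6,0,0,0.4,-1]]' |grep -E 'force: \[|pos'; python3 -m jog '[[0,0,-0.4,-0.15,0.15,0.5,-1],[0,0,0,-0.15,0.15,0.6,-1],[0,0,0,-0.1,0.1,0.6,-1],[0,0,0,0,0,0.6,-1],[0,0,0,0,0,0.4,-1]]' |grep -E 'force: \[|pos'; python3 sp.py carton 0 0 50 1; python3 - <<'E'
from h import *
from sp import *
snap('scene','s4'); 
c=tool()@np.load('Tgs.npy'); f='s4'; s=4;w=190;h=145
u0,v0=(proj(f,c[:3,3])-[w/2,h/2]).astype(int)
im=cv2.resize(cv2.imread('pics/%s.png'%f)[v0:v0+h,u0:u0+w],None,fx=s,fy=s,interpolation=cv2.INTER_CUBIC)
def d(p,col): q=((proj(f,p)-[u0,v0]+.5)*s).astype(int); cv2.circle(im,tuple(int(i) for i in q),2,col,-1)
for m in [(-.055,.06,.02),(-.055,-.06,.02),(.065,-.06,.02),(.065,.06,.02),(0.005,0,.023)]: d(c[:3,:3]@m+c[:3,3],(0,255,0))
k=.079
for m in [(k,k,.027),(k,-k,.027),(-k,-k,.027),(-k,k,.027)]: d(R.from_euler('z',CY,degrees=True).apply(m)+CAR,(0,0,255))
cv2.imwrite('pics/s4v.png',im)
E
```

```text
tool_pos: [0.4957, 0.1997, 0.2276]
contact_force: [-0.1, -0.8, -3.9]
tool_pos: [0.5068, 0.2144, 0.1444]
contact_force: [0.5, 0.8, -3.3]
spat now [0.6111 0.2357 0.1034] yaw 10.9 pitch 1.4 roll -0.1
  in stand (s,y,h) mm [-35.2 446.4   4.6]  in carton [  0.8  -1.4 100.4]
TCP target [0.506  0.2154 0.0947]
t 19.40 pos [0.5068 0.2144 0.1444] turn [-0.03  0.08 -0.01] shift(before turn) [0.07 0.04 1.65] shift(after turn) [0.06 0.04 1.65] F [ 0.5  0.8 -3.3] op 0.0201 g 118
q [ 0.27 -0.08  1.89 -0.    1.3  -1.49]
```

View pics/s4v.png

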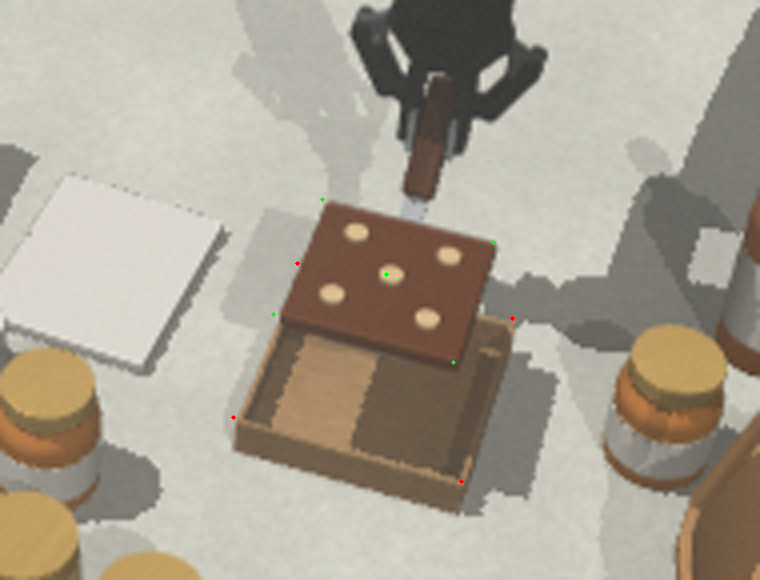

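The scene view shows the slab centre at (391,275), and the slab and carton are offset alike from their predicted points. The slab is therefore centred over the carton to about 2 mm, with the handle in line with the cut-out. I'll lower it.

```bash
python3 -m jog '[[0,0.1,0,0,0.02,0.4,-1],[0,0.1,0,0,0.02,0.6,-1],[0,0,0,0,0,0.6,-1],[0,0,0,0,0,0.6,-1],[0,0,0,0,0,0.4,-1]]' |grep -E 'force: \[|pos'; python3 -m jog '[[0,0,0,0,0,0.2,-1],[0,0,0,0,0,0.1,-1],[0,0,0,0,0,0,-1]]' |grep -E 'force: \[|pos'; python3 sp.py carton 0 0 2 0.3
```

```text
tool_pos: [0.508, 0.2156, 0.0665]
contact_force: [-0.3, -0.8, -2.6]
tool_pos: [0.5093, 0.216, 0.0598]
contact_force: [0.4, 0.3, -3.5]
spat now [0.613  0.2372 0.0173] yaw 10.9 pitch 0.6 roll -0.1
  in stand (s,y,h) mm [-76.7 448.  -70.8]  in carton [ 3.  -0.4 14.3]
TCP target [0.5065 0.2155 0.048 ]
t 20.45 pos [0.5093 0.216  0.0598] turn [-0.02  0.05 -0.02] shift(before turn) [0.1  0.   0.39] shift(after turn) [0.1  0.   0.39] F [ 0.4  0.3 -3.5] op 0.0200 g 118
q [ 0.27  0.04  1.92 -0.    1.16 -1.49]
```

```bash
python3 -m jog '[[0,0.04,0,0,0,0.15,-1],[0,0,0,0,0,0.1,-1],[0,0,0,0,0,0,-1]]' |grep -E 'force: \[|pos'; for i in 1 2 3 4; do python3 -m jog '[[0,0,0,0,0,0.05,-1],[0,0,0,0,0,0,-1]]' |grep -E 'force: \[|pos'; done; python3 sp.py carton 0 0 0 0.3
```

```text
tool_pos: [0.5088, 0.2158, 0.0516]
contact_force: [0.7, 0.2, -3.3]
tool_pos: [0.509, 0.2158, 0.0504]
contact_force: [0.0, -0.4, -3.6]
tool_pos: [0.509, 0.2159, 0.0488]
contact_force: [1.0, -0.1, -3.7]
tool_pos: [0.5089, 0.2158, 0.0473]
contact_force: [0.3, -0.3, -3.6]
tool_pos: [0.5093, 0.2159, 0.0461]
contact_force: [0.2, 0.0, -1.8]
spat now [0.6128 0.2371 0.0032] yaw 10.9 pitch 0.3 roll -0.1
  in stand (s,y,h) mm [-83.9 447.9 -83. ]  in carton [ 2.8 -0.4  0.2]
TCP target [0.5065 0.2155 0.046 ]
t 21.82 pos [0.5093 0.2159 0.0461] turn [-0.02  0.01 -0.02] shift(before turn) [0.09 0.01 0.  ] shift(after turn) [0.09 0.01 0.  ] F [ 0.2  0.  -1.8] op 0.0200 g 118
q [ 0.27  0.07  1.93 -0.    1.14 -1.49]
```

```bash
python3 -m jog '[[0,0,0,0.1,0,0,-1],[0,0,0,0.25,0,0,-1],[0,0,0,0.25,0,0,-1],[0,0,0,0.25,0,0,-1],[0,0,0,0.25,0,0,-1]]' |grep -E 'force: \[|pos';python3 sp.py carton -150 0 0.5 0.3 | sed -n 1,4p; python3 -m jog '[[0,0,0,0.25,0,0,-1],[0,0,0,0.25,0,0,-1],[0,0,0,0.25,0,0,-1],[0,0,0,0.25,0,0,-1]]' |grep -E 'force: \[|pos'; python3 sp.py carton -150 0 0.5 0.3
```

```text
tool_pos: [0.4765, 0.2095, 0.0458]
contact_force: [1.6, 0.5, -2.8]
spat now [0.5801 0.2308 0.003 ] yaw 10.9 pitch 0.4 roll -0.1
  in stand (s,y,h) mm [-111.7  438.7  -67.2]  in carton [-30.5  -0.4  -0. ]
TCP target [0.3593 0.1869 0.0465]
t 22.45 pos [0.4765 0.2095 0.0458] turn [-0.02  0.02 -0.02] shift(before turn) [ 3.98  0.01 -0.07] shift(after turn) [ 3.98  0.01 -0.07] F [ 1.6  0.5 -2.8] op 0.0199 g 118
tool_pos: [0.4469, 0.2038, 0.0453]
contact_force: [2.3, 0.5, -2.5]
spat now [0.5505 0.225  0.0024] yaw 10.9 pitch 0.3 roll -0.1
  in stand (s,y,h) mm [-137.1  430.4  -53.1]  in carton [-60.7  -0.4  -0.6]
TCP target [0.3593 0.1869 0.0465]
t 22.95 pos [0.4469 0.2038 0.0453] turn [-0.02  0.01 -0.02] shift(before turn) [ 2.97  0.01 -0.07] shift(after turn) [ 2.97  0.01 -0.07] F [ 2.3  0.5 -2.5] op 0.0199 g 118
q [ 0.28 -0.08  2.07 -0.    1.13 -1.48]
```

```bash
python3 -m jog '[[0,0,0,0.3,0,-0.02,-1],[0,0,0,0.3,0,0,-1],[0,0,0,0.3,0,0,-1],[0,0,0,0.3,0,0,-1],[0,0,0,0.3,0,0,-1]]' |grep -E 'force: \[|pos';python3 -m jog '[[0,0,0,0.3,0,-0.02,-1],[0,0,0,0.3,0,0,-1],[0,0,0,0.3,0,0,-1],[0,0,0,0.3,0,0,-1],[0,0,0,0.3,0,0,-1]]' |grep -E 'force: \[|pos'; python3 sp.py carton -160 0 0.5 0.3
```

```text
tool_pos: [0.402, 0.195, 0.0451]
contact_force: [0.5, -0.3, -2.9]
tool_pos: [0.3584, 0.1865, 0.0455]
contact_force: [0.5, -0.1, -1.7]
spat now [0.462  0.2078 0.0025] yaw 10.9 pitch 0.3 roll -0.1
  in stand (s,y,h) mm [-212.1  405.5   -9.7]  in carton [-150.9   -0.5   -0.5]
TCP target [0.3495 0.185  0.0465]
t 24.20 pos [0.3584 0.1865 0.0455] turn [-0.02  0.01 -0.02] shift(before turn) [ 0.3   0.01 -0.04] shift(after turn) [ 0.3   0.01 -0.04] F [ 0.5 -0.1 -1.7] op 0.0202 g 117
q [ 0.3  -0.32  2.28 -0.    1.17 -1.46]
```

```bash
cat > chk.py <<'E'
import sys
from h import *
from sp import CAR,CY
from scipy.optimize import least_squares, linear_sum_assignment
f=sys.argv[1]; snap('scene',f); im=cv2.imread('pics/%s.png'%f).astype(int)
u0,v0=(proj(f,CAR)-[40,35]).astype(int); r=im[v0:v0+70,u0:u0+80]
b,g,rd=r[:,:,0],r[:,:,1],r[:,:,2]
m=((g>150)&(rd-b>25)).astype('uint8'); k,_,st,ce=cv2.connectedComponentsWithStats(m)
P=np.array([c+[u0,v0] for c,s in zip(ce[1:],st[1:]) if 6<s[4]<60]); print(P.round(1).tolist())
q=.0325; mod=np.array([(0,0,.021),(q,q,.021),(q,-q,.021),(-q,q,.021),(-q,-q,.021)])
def pr(p): return np.array([proj(f,CAR+[0,0,p[3]]+R.from_euler('z',CY,degrees=True).apply(R.from_euler('z',p[2]).apply(x)+[p[0],p[1],0])) for x in mod])
Q=pr([0,0,0,0]); i,j=linear_sum_assignment(np.linalg.norm(Q[:,None]-P[None],axis=2))
s=least_squares(lambda p:(pr(p)[i]-P[j]).ravel(),[0,0,0,0]); print('slab in carton mm',(s.x*1e3).round(1),'res',np.abs(s.fun).max().round(2))
s=least_squares(lambda p:(pr([*p,0])[i]-P[j]).ravel(),[0,0,0]); print('z=0: slab in carton mm',(s.x*1e3).round(1),'res',np.abs(s.fun).max().round(2))
E
python3 chk.py s5
```

```text
[[384.1, 284.6], [406.1, 290.6], [392.0, 295.5], [377.9, 300.4], [400.4, 306.6]]
slab in carton mm [-25.8   0.3  -8.9 -16.7] res 0.1
z=0: slab in carton mm [-10.4   2.5  -8.9] res 0.21
```

```bash
python3 -m jog '[[0,0,0,0.1,0,-0.4,-1],[0,0,0,0,0,-0.8,-1],[0,0,0,0,0,-1,-1],[0,0,0,0,0,-1,-1],[0,0,0,0,0,-0.6,-1]]' |grep -E 'force: \[|pos'; python3 sp.py 0.6 0.01 0.04 6 0
```

```text
tool_pos: [0.3556, 0.1863, 0.1621]
contact_force: [-0.2, -0.4, -2.6]
spat now [0.4593 0.2076 0.1195] yaw 10.9 pitch 0.5 roll -0.1
  in stand (s,y,h) mm [-155.9  405.1   92.9]  in carton [-153.5   -0.2  116.5]
TCP target [ 0.4953 -0.0023  0.0836]
t 24.88 pos [0.3556 0.1863 0.1621] turn [-0.01  0.11  0.98] shift(before turn) [-3.33 -7.06  2.68] shift(after turn) [-3.94 -6.75  2.64] F [-0.2 -0.4 -2.6] op 0.0202 g 118
q [ 0.3  -0.49  2.19 -0.    1.43 -1.46]
```

```bash
python3 -m jog '[[0,0.06,0.5,0,-0.5,0,-1],[0,0.05,0.48,0,-1,0,-1],[0,0,0,0,-1,0,-1],[0,0,0,-0.3,-1,0,-1],[0,0,0,-0.6,-1,0,-1]]' |grep -E 'force: \[|pos'; python3 -m jog '[[0,0,0,-1,-1,0,-1],[0,0,0,-1,-0.8,0,-1],[0,0,0,-0.7,-0.4,0.4,-1],[0,0,0,-0.3,0,0.8,-1],[0,0,0,0,0,0.8,-1]]' |grep -E 'force: \[|pos';python3 sp.py 0.6 0.01 0.0125 6 0
```

```text
tool_pos: [0.3985, 0.054, 0.1597]
contact_force: [0.2, 0.6, -2.0]
tool_pos: [0.4958, -0.0014, 0.0994]
contact_force: [-0.3, 0.3, -1.4]
spat now [0.6004 0.0108 0.0555] yaw 6.0 pitch -0.2 roll -0.1
  in stand (s,y,h) mm [-51.4 221.4 -41.4]  in carton [ -52.6 -220.2   52.5]
TCP target [ 0.4953 -0.0023  0.0561]
t 26.12 pos [ 0.4958 -0.0014  0.0994] turn [-0.02 -0.04 -0.  ] shift(before turn) [ 0.02 -0.03  1.45] shift(after turn) [ 0.03 -0.03  1.45] F [-0.3  0.3 -1.4] op 0.0203 g 118
q [-0.15 -0.14  2.03 -0.    1.25 -1.83]
```

```bash
python3 -m jog '[[0,-0.04,0,0,0,0.6,-1],[0,0,0,0,0,0.4,-1],[0,0,0,0,0,0.2,-1],[0,0,0,0,0,0,-1],[0,0,0,0,0,0,-1]]' |grep -E 'force: \[|pos'; for i in 1 2 3; do python3 -m jog '[[0,0,0,0,0,0.06,-1],[0,0,0,0,0,0,-1]]' |grep -E 'force: \[|pos'; done; python3 sp.py 0.6 0.01 0.0122 6 0
```

```text
tool_pos: [0.4959, -0.0012, 0.0647]
contact_force: [0.0, -0.1, -1.3]
tool_pos: [0.4953, -0.0011, 0.0623]
contact_force: [-0.6, 0.4, -2.0]
tool_pos: [0.4951, -0.0011, 0.0601]
contact_force: [0.3, -0.1, -1.8]
tool_pos: [0.4951, -0.0011, 0.0582]
contact_force: [-0.2, 0.1, -1.9]
spat now [0.5998 0.0112 0.0146] yaw 6.0 pitch -0.0 roll -0.1
  in stand (s,y,h) mm [-72.4 221.7 -76.5]  in carton [ -53.1 -219.7   11.6]
TCP target [ 0.4953 -0.0023  0.0558]
t 27.50 pos [ 0.4951 -0.0011  0.0582] turn [-0.02 -0.01  0.  ] shift(before turn) [-0.   -0.04  0.08] shift(after turn) [-0.   -0.04  0.08] F [-0.2  0.1 -1.9] op 0.0198 g 118
q [-0.15 -0.09  2.06  0.    1.17 -1.83]
```

```bash
for i in 1 2 ; do python3 -m jog '[[0,0,0,0,0,0.04,-1],[0,0,0,0,0,0,-1],[0,0,0,0,0,0,-1]]' |grep -E 'force: \[|pos'; done; python3 -m jog '[[0,0,0,0,0,0.04,-1],[0,0,0,0,0,0,-1],[0,0,0,0,0,0,-1]]' |grep -E 'force: \[|pos'; python3 sp.py 0.6 0.01 0.0122 6 0 | head -2
```

```text
tool_pos: [0.4953, -0.0011, 0.0573]
contact_force: [0.1, 0.1, -1.3]
tool_pos: [0.4953, -0.0011, 0.0561]
contact_force: [0.1, 0.2, -2.0]
tool_pos: [0.4954, -0.0012, 0.0552]
contact_force: [-1.9, 0.4, 1.2]
spat now [0.6002 0.0111 0.0116] yaw 6.0 pitch -0.0 roll -0.1
  in stand (s,y,h) mm [-73.5 221.7 -79.2]  in carton [ -52.8 -219.8    8.6]
```

```bash
python3 -m jog '[[0,0,0,0,0,0,-0.3],[0,0,0,0,0,0,0],[0,0,0,0,0,0,0.5],[0,0,0,0,0,0,1],[0,0,0,0,0,0,1]]' 20 && python3 -m jog '[[0,0,0,0,0,0,1],[0,0,0,0,0,0,1],[0,0,0,0,0,-0.5,1],[0,0,0,0,0,-1,1],[0,0,0,0,0,-1,1]]' | grep -E 'force: \[|pos|open'; python3 -m jog '[[0,0,0,0,0,-1,1],[0,0,0,0,0,-1,1],[0,0,0,0,0,-1,1],[0,0,0,0,0,-1,1],[0,0,0,0,0,-1,1]]'| grep -E 'force: \[|pos|open'; python3 -m jog '[[0,0,0,0,0,-1,1],[0,0,0,0.5,0,-0.5,1],[0,0,0,0,0,0,1],[0,0,0,0,0,0,1]]' | grep -E 'pos'; python3 chk.py s6; python3 - <<'E'
from h import *
# blade mask in scene & wrist: compare with predicted pose
snap('wrist','w6'); f='w6'; im=cv2.imread('pics/w6.png').astype(int); r=R.from_euler('z',6,degrees=True); p=np.array([.6002,.0111,.012])
a,b,z=.0575,.03,.0025
poly=np.array([proj(f,r.apply(m)+p) for m in [(-a,b,z),(-a,-b,z),(a,-b,z),(a,b,z)]]); print(poly.round(1).tolist())
t=np.array([proj(f,R.from_euler('z',7.2,degrees=True).apply(m)+[.6055,.0138,0]) for m in [(-.08,.065,.012),(-.08,-.065,.012),(.08,-.065,.012),(.08,.065,.012)]])
tm=np.zeros((480,640),'uint8'); cv2.fillConvexPoly(tm,t.astype(int),1); tm=cv2.erode(tm,np.ones((5,5)))
d=im[:,:,0]-im[:,:,2]; m=((d>8)&(tm>0)).astype('uint8'); m=cv2.morphologyEx(m,cv2.MORPH_OPEN,np.ones((3,3)))
c=max(cv2.findContours(m,cv2.RETR_EXTERNAL,cv2.CHAIN_APPROX_SIMPLE)[0],key=cv2.contourArea); print(cv2.contourArea(c),cv2.boxPoints(cv2.minAreaRect(c)).round(1).tolist()); print('tile',t.round(0).tolist())
E
```

```text
t: 29.25
tool_pos: [0.4953, -0.0011, 0.0549]
tool_rot: [-0.167, 3.131, -0.002]
contact_force: [-0.6, 0.6, 0.3]
opening: 0.0856
grip_force: 0.0
tool_pos: [0.495, -0.0011, 0.1317]
contact_force: [0.3, 0.7, -0.8]
opening: 0.0856
tool_pos: [0.4939, -0.0009, 0.2822]
contact_force: [0.3, -0.3, -0.5]
opening: 0.0851
tool_pos: [0.4787, -0.0025, 0.3244]
[[384.1, 284.6], [406.1, 290.6], [392.0, 295.5], [377.9, 300.4], [400.4, 306.6]]
slab in carton mm [-25.8   0.3  -8.9 -16.7] res 0.1
z=0: slab in carton mm [-10.4   2.5  -8.9] res 0.21
[[342.0, 243.6], [292.2, 243.5], [293.6, 328.0], [339.9, 328.1]]
8.5 [[294.0, 247.0], [297.0, 247.0], [297.0, 250.0], [294.0, 250.0]]
tile [[372.0, 229.0], [263.0, 230.0], [271.0, 347.0], [369.0, 345.0]]
```

```bash
python3 - <<'E'
from h import *
from sp import CAR,CY
f='w6'; im=cv2.imread('pics/w6.png').astype(int)
t=np.array([[372,229],[263,230],[271,347],[369,345]]); tm=np.zeros((480,640),'uint8'); cv2.fillConvexPoly(tm,t,1); tm=cv2.erode(tm,np.ones((7,7)))
g=im.mean(2); m=((g<(g[tm>0].max()+g[300,317])/2)&(tm>0)).astype('uint8'); print(im[300,317],im[300,280])
m=cv2.morphologyEx(m,cv2.MORPH_OPEN,np.ones((17,17)))
c=max(cv2.findContours(m,cv2.RETR_EXTERNAL,cv2.CHAIN_APPROX_SIMPLE)[0],key=cv2.contourArea); B=cv2.boxPoints(cv2.minAreaRect(c)); print(cv2.contourArea(c),B.round(1).tolist())
print([atz(f,*q,.0145).round(4).tolist() for q in B])
u0,v0=(proj(f,CAR)-[75,70]).astype(int); r=im[v0:v0+140,u0:u0+150]
mm=((r[:,:,1]>140)&(r[:,:,2]-r[:,:,0]>30)).astype('uint8'); k,_,st,ce=cv2.connectedComponentsWithStats(mm)
for cc,s in zip(ce[1:],st[1:]):
    if 20<s[4]<250:
        w=atz(f,*(cc+[u0,v0]),.003+.021); print(s[4],w.round(4),(R.from_euler('z',-CY,degrees=True).apply(w-CAR)*1e3).round(1))
E
```

```text
[144 138 138] [163 167 172]
4364.0 [[291.0, 233.0], [341.0, 233.0], [341.0, 328.0], [291.0, 328.0]]
[[0.5332, -0.0273, 0.0145], [0.5268, 0.032, 0.0145], [0.6539, 0.0483, 0.0145], [0.6609, -0.0161, 0.0145]]
91 [0.5601 0.2598 0.024 ] [-44.7  31.9  21. ]
94 [0.5718 0.1969 0.024 ] [-45.2 -32.   21. ]
89 [0.5975 0.2342 0.024 ] [-12.9  -0.4  21. ]
81 [0.6229 0.2714 0.024 ] [19.2 31.3 21. ]
73 [0.6341 0.2088 0.024 ] [ 18.3 -32.3  21. ]
```

```bash
python3 -c "
from station import finish_job
print(finish_job())"
```

```text
the job is handed in; nothing more can be done
None
```

I handed the job in, with no verdict returned. My last camera check had the gingerbread lying flat on the carton floor about 13 mm from its centre (22 mm allowed), nothing knocked on the way as far as I saw (jars, bottle and tub not re-measured), and the spatula flat on its tile, released.

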